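Tip the wooden blanks out of the pot and stand it on its mat

ROBOT

A 7-joint arm with a two-finger parallel gripper is mounted at the origin on a cart in front of the work surface, level with it; the furniture and walls round the work are solid. World frame = base frame: x ahead of the robot, y to its left, z up, the work surface at z = 0. Lengths are in m, angles in rad, forces in N, time in s.
With the tool pointing down it reaches from about 0.425 to 0.95 m from the base axis. Payload 16.7 kg.
Tool frame: the origin (TCP) lies at the very end of the fingers, on their centre line; the grasp point (between the pads) lies 19 mm behind it (manip.grip_point_offset is the distance from the TCP to the grasp point, in m); z points along the fingers, y is the line along which they close (so a half turn about z gives the same grasp; the last joint's range is limited). The gripper opens to 94 mm and grips with 3 to 60 N. Pads are 16 mm wide; open, the fingers measure 119 mm over their backs; the gripper's body (75 mm by 177 mm) begins 78 mm behind the grasp point.
Start: joints at [0.952, 0.426, 0.074, 1.606, -0.034, 1.111, -0.067], TCP at [0.306, -0.602, 0.166] pointing down, gripper open.
Joint ranges: [-2.85, 2.85], [-0.5, 2.14], [-1.23, 1.37], [0.21, 2.46], [-1.02, 4.16], [0.16, 2.05], [-2.73, 2.73]. Speed limits (rad/s): [1.89, 1.89, 2.39, 2.39, 3.01, 3.01, 3.01].

INTERFACE

Orientations are given as a unit quaternion [x, y, z, w].
In Python, from bench import manip, viewer gives the robot as it stands. The module is installed in compiled form; this text tells all that it offers.
- The arm moves only by the shell command python3 -m creep 'ROWS' [OPENING] [FORCE]. ROWS is JSON, a list of rows, each an object of numbers: "x", "y", "z": the shift along the tool's x, y, z in mm; "wx", "wy", "wz": the turn, a rotation vector about the tool's x, y, z in degrees. In form: [{"x": .., "y": .., "z": .., "wx": .., "wy": .., "wz": ..}, ...]. A call has 1 to 8 rows; each row is the pose to reach, as a shift and turn from the pose commanded when the call began, along the tool's axes at that moment; what a row does not reach only later rows make up. A row lasts 1/10 s, in which the tool goes at most 50 mm and 8.59 degrees, less where a joint would pass 70% of its speed; a pose out of reach is approached as far as the arm can. A call with a gripper value outside its range is refused whole. OPENING is the finger opening in mm, from 0 to 94, set as the call begins (- or left out, the last holds). The fingers move at their own pace and stop on an object; FORCE is the grip in N (left out, the last holds). Time passes only in rows, so rows that repeat a pose let the fingers close. It gives the time, the measured TCP pose, the force, the opening and the grip force at its end, in the units of the state.
- manip.state(): the state, without advancing time (a new reading comes with each control period).
- viewer.read_camera(name): name is "scene" or "top"; returns the picture (480x640x3 uint8, red, green, blue); there is no depth.
- viewer.get_calibration(name): a dict with "fx", "fy", "cx", "cy" (pixels), "R" (3x3) and "t" (3): a world point X has camera coordinates R X + t. Camera axes: x right, y down, z forward; pixel columns grow to the right and rows downward; lengths in m; the calibration is good to about 2 mm. A picture is of the moment at which its call begins. get_calibration takes no time and is no camera call.
- manip.close_job(): hands the job in; it is judged then, once.
The state is a dict: "time_s": time; "q": joint angles; "qvel": joint speeds; "joint_torque": joint torques, N m; "tool_pos": TCP position; "eef_rot": TCP orientation; "wrist_force": force on the tool from outside, world axes, zero at the start; "ft_torque": the same for the moment, N m; "gripper_width": finger opening in m; "finger_force": force on a finger pad.
Only numpy, scipy, OpenCV 4.12 (cv2) and the standard library are available. Lean on these libraries where they do the work, as an engineer would, in place of code of your own. Each camera call takes 0.05 s, during which the arm holds its last target. There are 200 camera calls.

TASK

Tip the three wooden blanks out of the white pot into the blue tray, so that all three end up in the tray; bring them to the tray in the pot rather than taking them out one by one. Then set the empty pot down gently, standing upright with its whole foot on the round black mat. Leave the other things around where they are.

Things in the scene. Friction and masses are not known exactly. Their poses are not given: they have to be found in the camera images.
- pot: Loose open white enamelled pot with a blue rim, 115 mm tall: 67 mm across the foot, 71 mm the rim, 69 mm at 75 mm height; wall 3 mm, floor 5 mm; 0.2 to 0.42 kg plus 0.19 kg of blanks. Starts upright on the surface. Origin: centre of its underside, z towards the mouth. Friction is low (0.28 to 0.42): blanks slide out only 15 to 25 degrees past level, some after a shake.
- pot_mouth (a point): Centre of the pot's mouth, in the rim plane, 115 mm above the pot's origin; z points out of the mouth.
- pot_inside (a point): Point on the pot's axis 60 mm above its underside, about the middle of the hollow.
- blank_a: Pale square wooden blank, 20 x 20 x 110 mm, 60 g; at the start it stands in the pot, its top about level with the rim. Origin at the middle of one long side face (10 mm off its middle), y along its length.
- blank_b: Second pale square wooden blank, the same as blank_a.
- blank_c: Darker square wooden blank, 23 x 22 x 130 mm, 70 g; stands in the pot and sticks out about 20 mm above its rim. Origin at the middle of one long side face (11 mm off its middle), y along its length.
- tray: Blue open tray fixed to the surface, 200 mm (its x) by 180 mm (its y), 55 mm high, walls and floor 5 mm. Origin at the centre of its underside, z up. To its right the end of a fixed thick steel tube of the machine stands out to about y = -0.2 (x about 0.47, 0.18 to 0.23 m up): keep the arm clear of it, and rise first, as the arm starts beside it.
- mat: Round black rubber mat, 100 mm across, 4 mm thick, fixed to the surface. Origin at the centre of its underside, z up.
- sealer: Bystander: white and green can, 64 mm across, 112 mm tall, loose; origin under its centre.
- glue: Bystander: small glue bottle with a red nozzle, 40 mm across, 114 mm tall, loose; origin under its centre.
- small_box: Bystander: turned wooden box with a knobbed lid, 59 mm across, 71 mm tall, loose; origin under its centre.
Mind the look-alikes: they are no part of the job. What is shaped like the blank_c but purple or red is not meant.

How it is judged:
On the way:
1. the pot, with all three blanks still in it, is over the tray and tipped by more than 40 degrees (angle between pot's own z axis and vertical above 0.7 rad and x of pot_mouth in the frame of tray between -0.095 and 0.095 m and y of pot_mouth in the frame of tray between -0.085 and 0.085 m and distance between each of blank_a, blank_b, blank_c and pot_inside below 0.07 m), for 0.05 s.
At the end, for the whole second after the job is handed in: All three blanks lie still in the tray (middles inside its walls, no higher than 20 mm above its rim); the pot stands still and upright (within 6 degrees) on the mat, its centre within 16 mm of the mat's centre, so that its whole foot is on it (x of blank_a in the frame of tray between -0.095 and 0.095 m and y of blank_a in the frame of tray between -0.085 and 0.085 m and z of each of blank_a, blank_b, blank_c in the frame of tray below 0.075 m and linear speed of each of blank_a, blank_b, blank_c below 0.03 m/s and x of blank_b in the frame of tray between -0.095 and 0.095 m and y of blank_b in the frame of tray between -0.085 and 0.085 m and x of blank_c in the frame of tray between -0.095 and 0.095 m and y of blank_c in the frame of tray between -0.085 and 0.085 m and angle between pot's own z axis and vertical below 0.1 rad and horizontal distance between pot and mat below 0.016 m and height (world z) of pot between -0.001 and 0.009 m and linear speed of pot below 0.02 m/s); the robot touches nothing.
It fails at once if the pot is pressed or banged on the mat with over 60 N (contact force between pot and mat above 60 N).
It fails at once if the sealer can is moved by more than 20 mm (distance of sealer from where it was at the start of the episode above 0.02 m).
It fails at once if the glue bottle is moved by more than 20 mm (distance of glue from where it was at the start of the episode above 0.02 m).
It fails at once if the turned box is moved by more than 20 mm (distance of small_box from where it was at the start of the episode above 0.02 m).
It also fails if it takes over 64 s, if anything falls off the work surface, if the arm or the gripper's body presses on something with over 40 N, if the wrist force passes 120 N, or if a joint passes its speed limit or range.

## Working session

There is one attempt and no reset: what is moved stays moved. The work goes in short steps, Python scripts to look and compute and a shell command to move; the robot and the scene stay as the last step left them, time stands still between calls to the robot, and variables do not carry over. Pictures are saved under pics/ and viewed, at most 13 in all, crops included, and the job is handed in when it is done.

```bash
mkdir -p pics
python3 - <<'E'
from bench import manip, viewer
import cv2
for n in("scene","top"):
    im=viewer.read_camera(n); cv2.imwrite(f"pics/{n}0.png",im[:,:,::-1])
    c=viewer.get_calibration(n); print(n,c)
print(manip.state(), manip.grip_point_offset)
E
```

```text
scene {'fx': 617.6590277282482, 'fy': 617.6590277282482, 'cx': 312.9434568019013, 'cy': 245.95691068500756, 'R': array([[-0.47151263, -0.88185549,  0.00259729],
       [-0.67300138,  0.35793565, -0.6472644 ],
       [ 0.569864  , -0.30694132, -0.76226114]]), 't': array([0.31533567, 0.3870401 , 1.15320313])}
top {'fx': 584.2610590109433, 'fy': 584.2610590109433, 'cx': 313.59751011221897, 'cy': 238.35760635907025, 'R': array([[-0.00648866, -0.99923913, -0.03845845],
       [-0.99589735,  0.0099287 , -0.08994377],
       [ 0.09025718,  0.03771706, -0.99520403]]), 't': array([0.10301684, 0.5500115 , 0.99897303])}
{'time_s': 0.1, 'q': array([ 0.95151372,  0.42667411,  0.07383009,  1.60654829, -0.03407842,
        1.11080252, -0.06711839]), 'qvel': array([ 0.00210125, -0.0014004 , -0.00111265, -0.00298724,  0.0008376 ,
       -0.0001403 , -0.00165732]), 'joint_torque': array([ 1.14972654e-02, -9.37457800e+01,  3.67904730e+00, -4.55031610e+01,
       -4.82275430e-02,  1.69177086e-02,  8.36962226e-05]), 'tool_pos': array([ 0.30534216, -0.60148574,  0.16583955]), 'eef_rot': array([ 9.72541773e-01,  2.32727641e-01, -1.81256454e-04, -5.58235965e-04]), 'wrist_force': array([-0.73339149, -0.30948487,  0.24880611]), 'ft_torque': array([-0.0404428 , -0.00457096, -0.01539941]), 'finger_force': 0.0, 'gripper_width': 0.09378939292815028} 0.0188
```

View pics/scene0.png

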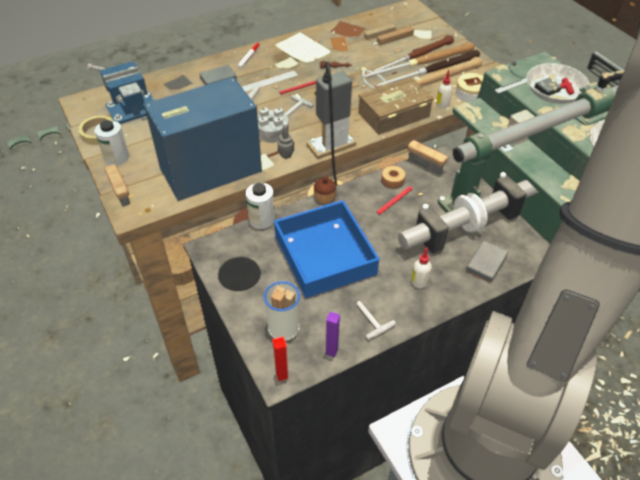

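View pics/top0.png

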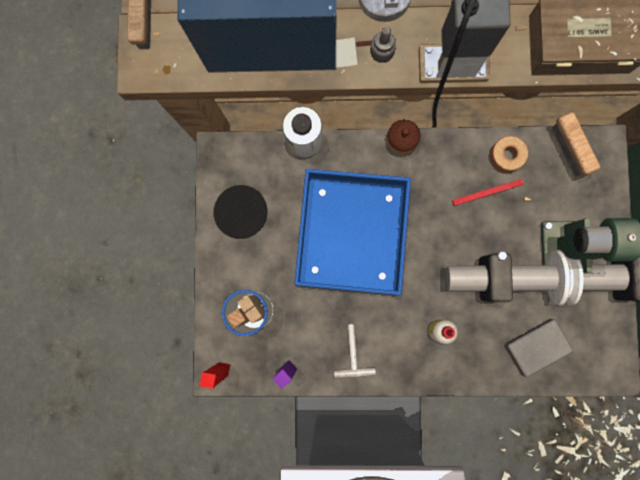

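The scene view shows the pot at (283,312) with the red and purple look-alikes beside it. In the top view the pot rim is at (247,313), the mat at (241,211), the tray at (353,232), the sealer at (302,132), the box at (404,136), the glue at (443,331) and the tube end at (445,278).

```bash
cat > h.py <<'E'
import numpy as np, cv2
from bench import manip, viewer
from scipy.spatial.transform import Rotation as Ro
def cast(n,u,v,z):
    c=viewer.get_calibration(n); R=np.array(c['R']); t=np.array(c['t'])
    d=R.T@np.array([(u-c['cx'])/c['fx'],(v-c['cy'])/c['fy'],1]); o=-R.T@t
    return o+d*(z-o[2])/d[2]
def blobs(im,m,box,amin=30):
    x0,y0,x1,y1=box; k=np.zeros(m.shape,np.uint8); k[y0:y1,x0:x1]=m[y0:y1,x0:x1]
    cs,_=cv2.findContours(k,cv2.RETR_EXTERNAL,cv2.CHAIN_APPROX_NONE)
    return sorted([c for c in cs if cv2.contourArea(c)>amin],key=cv2.contourArea,reverse=True)
E
python3 - <<'E'
from h import *
T=cv2.imread('pics/top0.png'); S=cv2.imread('pics/scene0.png')
def blue(im):
    h=cv2.cvtColor(im,cv2.COLOR_BGR2HSV); return cv2.inRange(h,(100,110,60),(125,255,255))
for n,im,box in(('top',T,(210,280,285,350)),('scene',S,(255,275,308,320))):
    b=blobs(im,blue(im),box); e=cv2.fitEllipse(cv2.convexHull(b[0])); print('rim',n,e,cast(n,*e[0],.115))
for n,im,box in(('top',T,(280,155,425,305)),('scene',S,(265,195,390,300))):
    b=blobs(im,blue(im),box)[0]; r=cv2.minAreaRect(b); print('tray',n,r)
    q=cv2.approxPolyDP(cv2.convexHull(b),6,True)[:,0]
    for p in q: print(p,cast(n,*p,.055).round(3))
for n,im,box in(('top',T,(205,175,275,245)),('scene',S,(210,250,265,295))):
    b=blobs(im,cv2.inRange(cv2.cvtColor(im,cv2.COLOR_BGR2GRAY),0,45),box); e=cv2.fitEllipse(b[0]); print('mat',n,e,cast(n,*e[0],.004))
for nm,u,v,z in(('sealer',301,119,.1),('box',404,130,.07),('glue',448,332,.11),('red top',209,380,.13),('purple top',283,380,.13),('tube end',445,279,.2)): print(nm,cast('top',u,v,z).round(3))
print(Ro.from_quat(manip.state()['eef_rot']).as_matrix().round(3))
E
python3 - <<'E'
import cv2
a=cv2.imread('pics/top0.png')[270:400,190:310]; b=cv2.imread('pics/scene0.png')[270:390,245:355]
cv2.imwrite('pics/crop.png',cv2.hconcat([cv2.resize(a,(400,440)),cv2.resize(b,(400,440))]))
E
```

```text
rim top ((244.185791015625, 312.3929748535156), (45.09039306640625, 45.647762298583984), 171.62440490722656) [0.425527   0.20656239 0.115     ]
rim scene ((281.3585205078125, 295.7969055175781), (28.66761589050293, 35.28913879394531), 85.79889678955078) [0.42357506 0.20360381 0.115     ]
tray top ((352.4513854980469, 231.5672607421875), (107.06456756591797, 117.99591064453125), 4.899093151092529)
[306 169] [0.669 0.11  0.055]
[410 179] [ 0.649 -0.068  0.055]
[400 294] [ 0.453 -0.047  0.055]
[295 284] [0.471 0.13  0.055]
tray scene ((326.79998779296875, 246.4000244140625), (83.484130859375, 90.4411392211914), 71.56504821777344)
[343 201] [ 0.647 -0.071  0.055]
[378 257] [ 0.457 -0.053  0.055]
[376 273] [ 0.421 -0.025  0.055]
[306 297] [0.436 0.141 0.055]
[274 221] [0.666 0.106 0.055]
mat top ((240.18951416015625, 211.55604553222656), (51.070594787597656, 51.92542266845703), 43.09196090698242) [0.60297062 0.23207793 0.004     ]Traceback (most recent call last):
  File "<stdin>", line 12, in <module>
IndexError: list index out of range
```

View pics/crop.png

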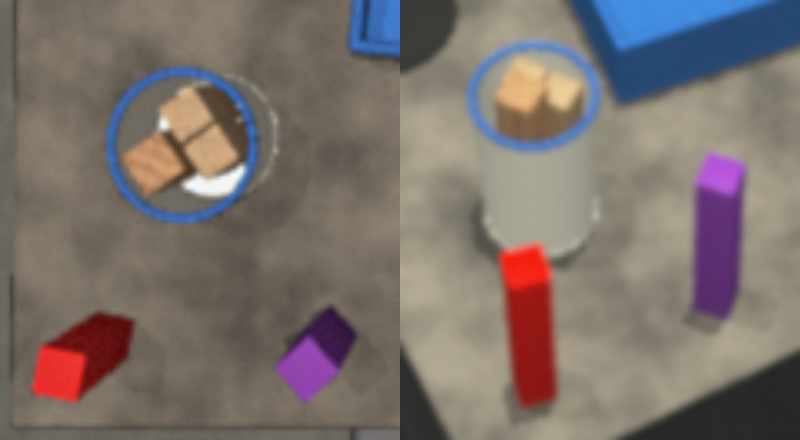

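```bash
cat >> h.py <<'E'
def rot(z,y):
    z=np.array(z,float);z/=np.linalg.norm(z);y=np.array(y,float);y-=z*(y@z);y/=np.linalg.norm(y)
    return np.column_stack([np.cross(y,z),y,z])
def row(grip,R):
    """tool-frame row that brings the grasp point to grip with orientation R"""
    s=manip.state();R0=Ro.from_quat(s['eef_rot']).as_matrix();R=np.array(R)
    p=np.array(grip)+R[:,2]*manip.grip_point_offset
    return (R0.T@(p-s['tool_pos'])*1000).round(1), np.degrees(Ro.from_matrix(R0.T@R).as_rotvec()).round(1)
def show():
    s=manip.state();R0=Ro.from_quat(s['eef_rot']).as_matrix()
    print('t',round(s['time_s'],2),'q',s['q'].round(2),'\ngrip',(s['tool_pos']-R0[:,2]*manip.grip_point_offset).round(4),'x',R0[:,0].round(3),'y',R0[:,1].round(3),'z',R0[:,2].round(3),'F',s['wrist_force'].round(1),'w',round(s['gripper_width'],4),'ff',round(s['finger_force'],1))
E
python3 - <<'E'
from h import *
for nm,u,v,z in(('sealer',301,119,.1),('box',404,130,.07),('glue',448,332,.11),('red top',209,380,.13),('purple top',283,380,.13),('tube end',445,279,.2),('left edge',195,300,0),('front edge',300,396,0)): print(nm,cast('top',u,v,z).round(3))
S=cv2.imread('pics/scene0.png')
b=blobs(S,cv2.inRange(S,(0,0,0),(50,50,50)),(212,252,266,295)); e=cv2.fitEllipse(cv2.convexHull(b[0])); print('mat',e,cast('scene',*e[0],.004))
E
r='{"z":-280}'; python3 -m creep "[{\"z\":-280},{\"z\":-280},{\"z\":-280},{\"z\":-280},{\"z\":-280},{\"z\":-280},{\"z\":-280}]"
python3 -c "
from h import *
show();print(row([.5,-.3,.47],rot([0,0,-1],[.85,-.5,0])))"
```

```text
sealer [0.744 0.115 0.1  ]
box [ 0.73  -0.058  0.07 ]
glue [ 0.393 -0.116  0.11 ]
red top [0.322 0.259 0.13 ]
purple top [0.322 0.143 0.13 ]
tube end [ 0.475 -0.097  0.2  ]
left edge [0.444 0.314 0.   ]
front edge [0.275 0.125 0.   ]
t 0.1 q [ 0.95  0.43  0.07  1.61 -0.03  1.11 -0.07] 
grip [ 0.3054 -0.6015  0.1846] x [ 0.892  0.453 -0.   ] y [ 0.453 -0.892 -0.001] z [-0.001  0.001 -1.   ] F [-0.7 -0.3  0.2] w 0.0938 ff 0.0
(array([ 310. , -181. , -285.2]), array([ -0.1,  -0. , -32.6]))Traceback (most recent call last):
  File "<stdin>", line 4, in <module>
IndexError: list index out of range
$[0]: bad value
```

```bash
python3 -m creep '[{"x":0,"y":0,"z":-280,"wx":0,"wy":0,"wz":0},{"x":0,"y":0,"z":-280,"wx":0,"wy":0,"wz":0},{"x":0,"y":0,"z":-280,"wx":0,"wy":0,"wz":0},{"x":0,"y":0,"z":-280,"wx":0,"wy":0,"wz":0},{"x":0,"y":0,"z":-280,"wx":0,"wy":0,"wz":0},{"x":0,"y":0,"z":-280,"wx":0,"wy":0,"wz":0},{"x":0,"y":0,"z":-280,"wx":0,"wy":0,"wz":0}]'
python3 -c "
from h import *
show();print(row([.5,-.3,.47],rot([0,0,-1],[.85,-.5,0])))
for z in(0,.05,.1,.15,.2): print(z,cast('top',445,279,z).round(3),cast('scene',404,240,z).round(3))"
```

```text
time_s: 0.8
tool_pos: [0.3059, -0.6028, 0.4511]
eef_rot: [0.973, 0.233, 0.001, 0.003]
wrist_force: [0.6, -0.1, 0.1]
gripper_width: 0.0942
finger_force: 0.0
t 0.8 q [ 0.94  0.33  0.1   1.15 -0.03  1.66 -0.07] 
grip [ 0.3059 -0.6027  0.4699] x [0.892 0.453 0.001] y [ 0.452 -0.892  0.006] z [ 0.003 -0.005 -1.   ] F [ 0.6 -0.1  0.1] w 0.0942 ff 0.0
(array([ 310.1, -182.2,   -1. ]), array([  0.3,   0.1, -32.6]))
0 [ 0.479 -0.133  0.   ] [ 0.509 -0.164  0.   ]
0.05 [ 0.478 -0.124  0.05 ] [ 0.476 -0.135  0.05 ]
0.1 [ 0.477 -0.115  0.1  ] [ 0.442 -0.106  0.1  ]
0.15 [ 0.476 -0.106  0.15 ] [ 0.408 -0.077  0.15 ]
0.2 [ 0.475 -0.097  0.2  ] [ 0.375 -0.048  0.2  ]
```

```bash
python3 -m creep '[{"x":310,"y":-182,"z":0,"wx":0,"wy":0,"wz":-32},{"x":310,"y":-182,"z":0,"wx":0,"wy":0,"wz":-32},{"x":310,"y":-182,"z":0,"wx":0,"wy":0,"wz":-32},{"x":310,"y":-182,"z":0,"wx":0,"wy":0,"wz":-32},{"x":310,"y":-182,"z":0,"wx":0,"wy":0,"wz":-32},{"x":310,"y":-182,"z":0,"wx":0,"wy":0,"wz":-32},{"x":310,"y":-182,"z":0,"wx":0,"wy":0,"wz":-32},{"x":310,"y":-182,"z":0,"wx":0,"wy":0,"wz":-32}]'
python3 -c "
from h import *
show();print(row([.58,.1,.45],rot([0,0,-1],[1,0,0])))"
```

```text
time_s: 1.6
tool_pos: [0.5024, -0.2933, 0.4457]
eef_rot: [0.869, 0.495, 0.0, -0.001]
wrist_force: [0.1, -0.0, 0.4]
gripper_width: 0.0942
finger_force: 0.0
t 1.6 q [ 0.57  0.16 -0.18  1.37  0.03  1.61 -0.14] 
grip [ 0.5024 -0.2934  0.4645] x [0.51  0.86  0.002] y [ 0.86  -0.51  -0.001] z [-0.     0.002 -1.   ] F [ 0.1 -0.   0.4] w 0.0942 ff 0.0
(array([ 377.9, -133.7,   15.3]), array([ -0. ,  -0.1, -30.6]))
```

```bash
python3 -m creep '[{"x":378,"y":-134,"z":15,"wx":0,"wy":0,"wz":-30},{"x":378,"y":-134,"z":15,"wx":0,"wy":0,"wz":-30},{"x":378,"y":-134,"z":15,"wx":0,"wy":0,"wz":-30},{"x":378,"y":-134,"z":15,"wx":0,"wy":0,"wz":-30},{"x":378,"y":-134,"z":15,"wx":0,"wy":0,"wz":-30},{"x":378,"y":-134,"z":15,"wx":0,"wy":0,"wz":-30},{"x":378,"y":-134,"z":15,"wx":0,"wy":0,"wz":-30},{"x":378,"y":-134,"z":15,"wx":0,"wy":0,"wz":-30}]'
python3 -c "
from h import *
show();print(row([.46,.42,.40],rot([0,-.6,-.8],[1,0,0])))"
```

```text
time_s: 2.4
tool_pos: [0.5796, 0.0938, 0.4308]
eef_rot: [0.714, 0.7, -0.0, -0.0]
wrist_force: [0.5, -0.3, -0.4]
gripper_width: 0.0938
finger_force: 0.0
t 2.4 q [ 0.14  0.2  -0.5   1.37  0.1   1.59 -0.37] 
grip [0.5796 0.0938 0.4496] x [ 0.02  1.   -0.  ] y [ 1.    -0.02  -0.001] z [-0.001 -0.    -1.   ] F [ 0.5 -0.3 -0.4] w 0.0938 ff 0.0
(array([ 312.6, -125.7,   45.9]), array([ -0.4, -36.9,  -1.1]))
```

```bash
python3 -m creep '[{"x":312,"y":-126,"z":46,"wx":0,"wy":-37,"wz":-1},{"x":312,"y":-126,"z":46,"wx":0,"wy":-37,"wz":-1},{"x":312,"y":-126,"z":46,"wx":0,"wy":-37,"wz":-1},{"x":312,"y":-126,"z":46,"wx":0,"wy":-37,"wz":-1},{"x":312,"y":-126,"z":46,"wx":0,"wy":-37,"wz":-1},{"x":312,"y":-126,"z":46,"wx":0,"wy":-37,"wz":-1},{"x":312,"y":-126,"z":46,"wx":0,"wy":-37,"wz":-1},{"x":312,"y":-126,"z":46,"wx":0,"wy":-37,"wz":-1}]'
python3 -c "
from h import *
show();print(row([.43,.40,.30],rot([0,-.9,-.42],[1,0,0])))"
```

```text
time_s: 3.2
tool_pos: [0.4703, 0.3807, 0.3864]
eef_rot: [0.67, 0.67, -0.229, 0.222]
wrist_force: [0.9, -0.4, -0.5]
gripper_width: 0.0938
finger_force: 0.0
t 3.2 q [-0.92  0.56 -0.15  1.11  0.41  2.04 -0.99] 
grip [0.4705 0.392  0.4014] x [-0.003  0.797 -0.604] y [ 1.    -0.003 -0.009] z [-0.009 -0.604 -0.797] F [ 0.9 -0.4 -0.5] w 0.0938 ff 0.0
(array([ 59. , -39.4,  74.2]), array([ -0.5, -27.8,   0.3]))
```

```bash
python3 -m creep '[{"x":59,"y":-39,"z":74,"wx":0,"wy":-28,"wz":0},{"x":59,"y":-39,"z":74,"wx":0,"wy":-28,"wz":0},{"x":59,"y":-39,"z":74,"wx":0,"wy":-28,"wz":0},{"x":59,"y":-39,"z":74,"wx":0,"wy":-28,"wz":0},{"x":59,"y":-39,"z":74,"wx":0,"wy":-28,"wz":0},{"x":59,"y":-39,"z":74,"wx":0,"wy":-28,"wz":0}]'
python3 -c "
from h import *
show();print(row([.427,.33,.20],rot([0,-.94,-.34],[1,0,0])))"
```

```text
time_s: 3.8
tool_pos: [0.4302, 0.3828, 0.2925]
eef_rot: [0.594, 0.596, -0.384, 0.379]
wrist_force: [0.3, -0.2, -0.8]
gripper_width: 0.0939
finger_force: 0.0
t 3.8 q [-1.47  0.94  0.7   1.18  0.22  2.05 -0.71] 
grip [0.4303 0.3999 0.3004] x [-0.006  0.417 -0.909] y [ 1.    -0.002 -0.008] z [-0.005 -0.909 -0.417] F [ 0.3 -0.2 -0.8] w 0.0939 ff 0.0
(array([ 60.5,  -2.3, 105.4]), array([-0.3, -4.8,  0.4]))
```

```bash
python3 -c "
from h import *
R=rot([-.38,-.82,-.42],[.907,-.42,0]);print(R.round(3))
print(row([.474,.312,.20],R))"
```

```text
[[ 0.177  0.907 -0.381]
 [ 0.382 -0.42  -0.823]
 [-0.907 -0.    -0.421]]
(array([ 55. ,  37.5, 120.2]), array([22.3,  0.3, 10.8]))
```

```bash
python3 -m creep '[{"x":55,"y":38,"z":120,"wx":22.3,"wy":0,"wz":10.8},{"x":55,"y":38,"z":120,"wx":22.3,"wy":0,"wz":10.8},{"x":55,"y":38,"z":120,"wx":22.3,"wy":0,"wz":10.8},{"x":55,"y":38,"z":120,"wx":22.3,"wy":0,"wz":10.8},{"x":55,"y":38,"z":120,"wx":22.3,"wy":0,"wz":10.8},{"x":55,"y":38,"z":120,"wx":22.3,"wy":0,"wz":10.8}]'
python3 -c "
from h import *
R=rot([-.38,-.82,-.42],[.907,-.42,0])
show();print(row([.474,.312,.078],R))"
```

```text
time_s: 4.4
tool_pos: [0.4669, 0.2941, 0.1912]
eef_rot: [0.711, 0.455, -0.452, 0.289]
wrist_force: [-1.0, 0.8, 0.5]
gripper_width: 0.094
finger_force: 0.0
t 4.4 q [-1.28  1.14  0.91  1.18 -0.1   2.05 -0.76] 
grip [0.474  0.3096 0.1992] x [ 0.177  0.386 -0.906] y [ 0.909 -0.418 -0.   ] z [-0.378 -0.823 -0.424] F [-1.   0.8  0.5] w 0.094 ff 0.0
(array([110.6,  -1. ,  49.4]), array([ 0.1, -0.2,  0.1]))
```

```bash
python3 -m creep '[{"x":110,"y":-1,"z":49,"wx":0,"wy":0,"wz":0},{"x":110,"y":-1,"z":49,"wx":0,"wy":0,"wz":0},{"x":110,"y":-1,"z":49,"wx":0,"wy":0,"wz":0},{"x":110,"y":-1,"z":49,"wx":0,"wy":0,"wz":0},{"x":110,"y":-1,"z":49,"wx":0,"wy":0,"wz":0}]'
python3 -c "
from h import *
R=rot([-.38,-.82,-.42],[.907,-.42,0])
show();print(row([.4245,.205,.077],R))
a=[cv2.cvtColor(viewer.read_camera(n),cv2.COLOR_RGB2BGR) for n in('scene','top')]
cv2.imwrite('pics/pre.png',cv2.resize(cv2.hconcat([a[0][100:480,100:500],a[1][100:480,130:530]]),(800,380)))"
```

```text
time_s: 4.9
tool_pos: [0.4676, 0.2966, 0.0729]
eef_rot: [0.711, 0.455, -0.451, 0.29]
wrist_force: [-0.4, -0.1, 1.1]
gripper_width: 0.094
finger_force: 0.0
t 4.9 q [-1.26  1.27  0.86  1.18 -0.19  1.94 -0.83] 
grip [0.4747 0.312  0.0809] x [ 0.179  0.386 -0.905] y [ 0.908 -0.418  0.001] z [-0.378 -0.822 -0.425] F [-0.4 -0.1  1.1] w 0.094 ff 0.0
(array([-46.8,  -0.9, 108.7]), array([ 0.2, -0.2, -0. ]))
```

View pics/pre.png

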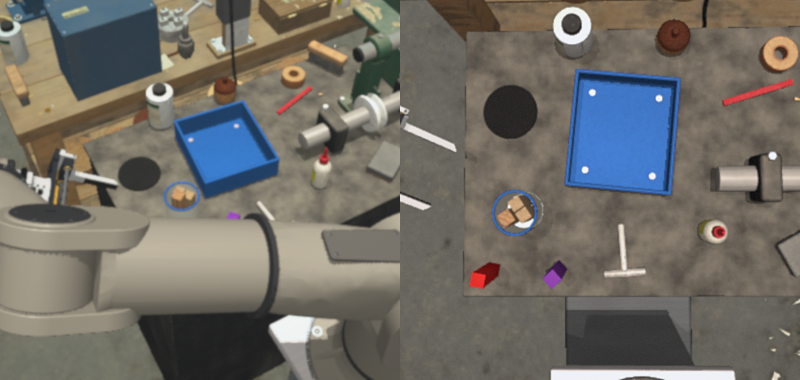

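The fingers (top crop, (455,145) and (428,205)) are open on the far left and face the pot at (517,213). The path is clear.

```bash
python3 -m creep '[{"x":-15,"y":0,"z":36,"wx":0,"wy":0,"wz":0},{"x":-31,"y":-1,"z":72,"wx":0,"wy":0,"wz":0},{"x":-47,"y":-1,"z":109,"wx":0,"wy":0,"wz":0},{"x":-47,"y":-1,"z":109,"wx":0,"wy":0,"wz":0}]'
python3 -c "
from h import *
R=rot([-.38,-.82,-.42],[.907,-.42,0])
show();print(row([.4245,.205,.077],R))
T=cv2.cvtColor(viewer.read_camera('top'),cv2.COLOR_RGB2BGR)
h=cv2.cvtColor(T,cv2.COLOR_BGR2HSV);b=blobs(T,cv2.inRange(h,(100,110,60),(125,255,255)),(210,280,285,350));e=cv2.fitEllipse(cv2.convexHull(np.vstack(b)));print(e,cast('top',*e[0],.115))
cv2.imwrite('pics/at.png',cv2.resize(T[230:380,150:330],(720,600)))"
```

```text
time_s: 5.4
tool_pos: [0.4144, 0.1851, 0.0697]
eef_rot: [0.712, 0.453, -0.453, 0.288]
wrist_force: [1.1, 1.1, 0.0]
gripper_width: 0.0938
finger_force: 0.0
t 5.4 q [-1.33  1.17  0.88  1.54 -0.15  1.71 -0.79] 
grip [0.4216 0.2005 0.0776] x [ 0.18   0.383 -0.906] y [ 0.906 -0.424  0.001] z [-0.383 -0.821 -0.424] F [1.1 1.1 0. ] w 0.0938 ff 0.0
(array([ 2.8,  0.8, -4.5]), array([-0.2, -0.1, -0.1]))
((244.19056701660156, 312.39276123046875), (45.09024429321289, 45.65439987182617), 172.917236328125) [0.4255273  0.20655475 0.115     ]
```

View pics/at.png

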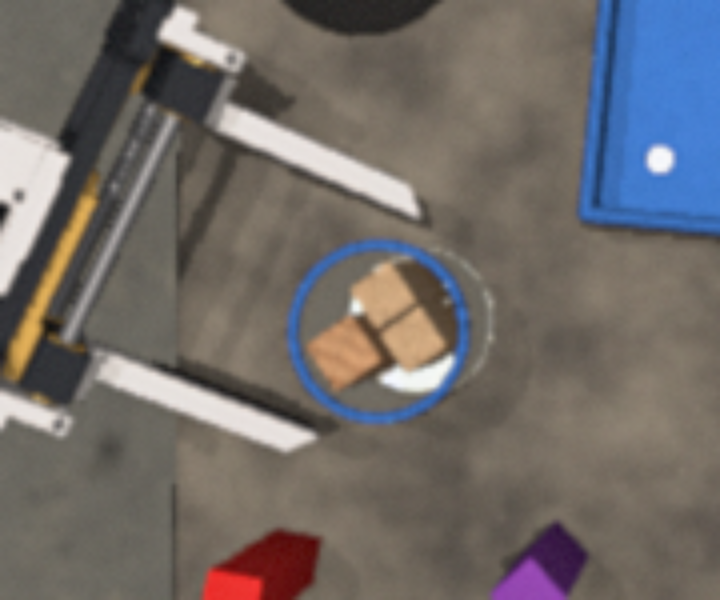

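The fingers straddle the pot (rim at (378,330) in the crop), about 5 mm too far in. I'll back off by that, then close.

```bash
python3 -m creep '[{"x":3,"y":1,"z":-5,"wx":0,"wy":0,"wz":0},{"x":3,"y":1,"z":-5,"wx":0,"wy":0,"wz":0}]' && python3 -m creep '[{"x":0,"y":0,"z":0,"wx":0,"wy":0,"wz":0},{"x":0,"y":0,"z":0,"wx":0,"wy":0,"wz":0},{"x":0,"y":0,"z":0,"wx":0,"wy":0,"wz":0},{"x":0,"y":0,"z":0,"wx":0,"wy":0,"wz":0},{"x":0,"y":0,"z":0,"wx":0,"wy":0,"wz":0},{"x":0,"y":0,"z":0,"wx":0,"wy":0,"wz":0},{"x":0,"y":0,"z":0,"wx":0,"wy":0,"wz":0},{"x":0,"y":0,"z":0,"wx":0,"wy":0,"wz":0}]' 60 50
python3 -c "
from h import *
R=rot([-.38,-.82,-.42],[.907,-.42,0])
show();print(row([.4245,.205,.26],R))"
```

```text
time_s: 5.65
tool_pos: [0.4211, 0.1952, 0.0668]
eef_rot: [0.711, 0.455, -0.451, 0.289]
wrist_force: [0.3, -0.6, -0.2]
gripper_width: 0.0936
finger_force: 0.0
time_s: 6.45
tool_pos: [0.4198, 0.1934, 0.0666]
eef_rot: [0.711, 0.454, -0.452, 0.289]
wrist_force: [-0.1, 0.7, -0.2]
gripper_width: 0.0599
finger_force: 0.0
t 6.45 q [-1.33  1.18  0.88  1.51 -0.15  1.72 -0.79] 
grip [0.4269 0.2089 0.0746] x [ 0.178  0.385 -0.906] y [ 0.908 -0.42   0.   ] z [-0.38  -0.822 -0.424] F [-0.1  0.7 -0.2] w 0.0599 ff 0.0
(array([-169.9,   -0.5,  -74.5]), array([ 0.1, -0.2, -0. ]))
```

```bash
python3 -c "
from h import *
a=[cv2.cvtColor(viewer.read_camera(n),cv2.COLOR_RGB2BGR) for n in('scene','top')]
cv2.imwrite('pics/cl.png',cv2.hconcat([cv2.resize(a[0][200:400,200:400],(400,400)),cv2.resize(a[1][230:380,150:300],(400,400))]))"
```

```text
(no output)
```

View pics/cl.png

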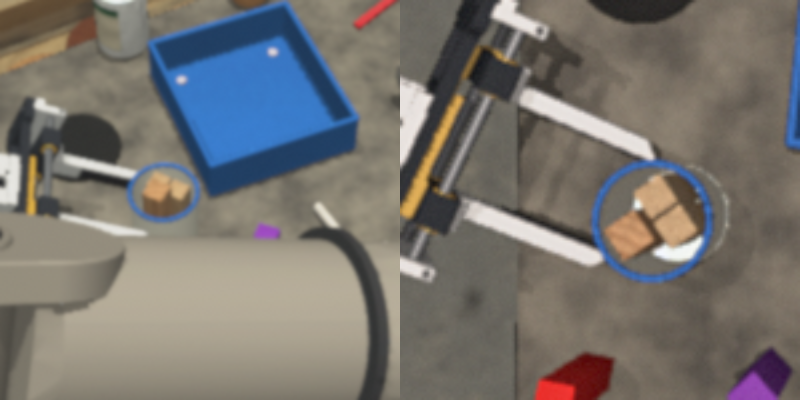

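```bash
python3 -c "
from h import *
c=viewer.get_calibration('top')
def pr(X):
    p=np.array(c['R'])@np.array(X)+np.array(c['t']); return (c['fx']*p[0]/p[2]+c['cx']).round(1),(c['fy']*p[1]/p[2]+c['cy']).round(1)
s=manip.state();R=Ro.from_quat(s['eef_rot']).as_matrix();t=s['tool_pos']
for k in(-.03,.03): print(pr(t+R[:,1]*k), pr(t+R[:,1]*k-R[:,2]*.019))
print(pr([.4245,.205,.115]),pr([.4245,.205,0]))
for u,v in((226,328),(245,288)): print([cast('top',u,v,z).round(3) for z in(.067,.09,.12)])
"
```

```text
(np.float64(249.0), np.float64(331.2)) (np.float64(238.9), np.float64(327.2))
(np.float64(264.0), np.float64(298.4)) (np.float64(254.1), np.float64(294.1))
(np.float64(245.2), np.float64(313.0)) (np.float64(255.1), np.float64(310.6))
[array([0.398, 0.245, 0.067]), array([0.399, 0.24 , 0.09 ]), array([0.401, 0.235, 0.12 ])]
[array([0.465, 0.213, 0.067]), array([0.464, 0.209, 0.09 ]), array([0.464, 0.205, 0.12 ])]
```

```bash
python3 -c "
from h import *
def pr(n,X):
    c=viewer.get_calibration(n);p=np.array(c['R'])@np.array(X)+np.array(c['t']); return (c['fx']*p[0]/p[2]+c['cx']).round(0),(c['fy']*p[1]/p[2]+c['cy']).round(0)
z=np.array([-.378,-.822,-.425]);y=np.array([.908,-.418,0])
t=np.array([.4676,.2966,.0729])
print('pre')
for k in(-.047,.047):
  for d in (0,.02,.04,.08): print(k,d,pr('top',t+y*k-z*d),pr('scene',t+y*k-z*d))
# triangulate far finger tip: top (245,289)?, scene
t=manip.state()['tool_pos']
print('now')
for k in(-.03,.03):
  for d in (0,.02,.04): print(k,d,pr('top',t+y*k-z*d),pr('scene',t+y*k-z*d))
"
```

```text
pre
-0.047 0 (np.float64(183.0), np.float64(312.0)) (np.float64(232.0), np.float64(329.0))
-0.047 0.02 (np.float64(172.0), np.float64(308.0)) (np.float64(222.0), np.float64(327.0))
-0.047 0.04 (np.float64(161.0), np.float64(303.0)) (np.float64(212.0), np.float64(325.0))
-0.047 0.08 (np.float64(137.0), np.float64(294.0)) (np.float64(193.0), np.float64(321.0))
0.047 0 (np.float64(207.0), np.float64(261.0)) (np.float64(233.0), np.float64(291.0))
0.047 0.02 (np.float64(196.0), np.float64(256.0)) (np.float64(224.0), np.float64(289.0))
0.047 0.04 (np.float64(185.0), np.float64(251.0)) (np.float64(215.0), np.float64(287.0))
0.047 0.08 (np.float64(162.0), np.float64(242.0)) (np.float64(196.0), np.float64(283.0))
now
-0.03 0 (np.float64(249.0), np.float64(331.0)) (np.float64(288.0), np.float64(321.0))
-0.03 0.02 (np.float64(238.0), np.float64(327.0)) (np.float64(279.0), np.float64(319.0))
-0.03 0.04 (np.float64(228.0), np.float64(323.0)) (np.float64(270.0), np.float64(317.0))
0.03 0 (np.float64(264.0), np.float64(298.0)) (np.float64(287.0), np.float64(297.0))
0.03 0.02 (np.float64(254.0), np.float64(294.0)) (np.float64(278.0), np.float64(295.0))
0.03 0.04 (np.float64(243.0), np.float64(289.0)) (np.float64(269.0), np.float64(293.0))
```

Visible finger tips sit about 38 mm behind the reported TCP in both cameras, both now and before the grasp: in the top view they are at (185,247), where (207,261) was predicted. The pot hasn't moved and the fingers closed just short of it. I'll use the offset seen in the pictures, reopen, and advance.

```bash
sed -i 's/manip.grip_point_offset/OFF/g; 3a OFF=0.0188+0.038' h.py
python3 -m creep '[{"x":0,"y":0,"z":0,"wx":0,"wy":0,"wz":0},{"x":0,"y":0,"z":0,"wx":0,"wy":0,"wz":0},{"x":0,"y":0,"z":0,"wx":0,"wy":0,"wz":0},{"x":0,"y":0,"z":0,"wx":0,"wy":0,"wz":0},{"x":0,"y":0,"z":0,"wx":0,"wy":0,"wz":0},{"x":0,"y":0,"z":0,"wx":0,"wy":0,"wz":0}]' 94
python3 -c "
from h import *
R=rot([-.38,-.82,-.42],[.907,-.42,0])
show();print(row([.4245,.205,.077],R))
def pr(n,X):
    c=viewer.get_calibration(n);p=np.array(c['R'])@np.array(X)+np.array(c['t']); return (c['fx']*p[0]/p[2]+c['cx']).round(0),(c['fy']*p[1]/p[2]+c['cy']).round(0)
T=viewer.read_camera('top')[:,:,::-1];w=cv2.inRange(T,(150,150,150),(255,255,255))
for b in blobs(T,w,(150,230,290,350),60): b=b[:,0]; i=b[:,0].argmax(); print('white',b[i],b.min(0),b.max(0),len(b))
"
```

```text
time_s: 7.15
tool_pos: [0.4198, 0.1934, 0.0666]
eef_rot: [0.711, 0.454, -0.452, 0.289]
wrist_force: [0.5, 0.5, -0.3]
gripper_width: 0.0942
finger_force: 0.0
t 7.15 q [-1.33  1.18  0.88  1.51 -0.15  1.72 -0.79] 
grip [0.4414 0.2401 0.0907] x [ 0.178  0.385 -0.906] y [ 0.908 -0.42   0.001] z [-0.38  -0.822 -0.424] F [ 0.5  0.5 -0.3] w 0.0942 ff 0.0
(array([-4.3, -0.6, 41.1]), array([ 0.1, -0.2, -0. ]))
white [223 336] [170 315] [223 338] 113
white [249 279] [198 253] [249 280] 108
white [161 267] [150 259] [161 291] 70
white [205 241] [185 230] [205 244] 50
white [263 320] [245 319] [263 327] 40
```

```bash
python3 -m creep '[{"x":-2,"y":0,"z":14,"wx":0,"wy":0,"wz":0},{"x":-4,"y":-1,"z":28,"wx":0,"wy":0,"wz":0},{"x":-4,"y":-1,"z":41,"wx":0,"wy":0,"wz":0},{"x":-4,"y":-1,"z":41,"wx":0,"wy":0,"wz":0}]' && python3 -m creep '[{"x":0,"y":0,"z":0,"wx":0,"wy":0,"wz":0},{"x":0,"y":0,"z":0,"wx":0,"wy":0,"wz":0},{"x":0,"y":0,"z":0,"wx":0,"wy":0,"wz":0},{"x":0,"y":0,"z":0,"wx":0,"wy":0,"wz":0},{"x":0,"y":0,"z":0,"wx":0,"wy":0,"wz":0},{"x":0,"y":0,"z":0,"wx":0,"wy":0,"wz":0},{"x":0,"y":0,"z":0,"wx":0,"wy":0,"wz":0},{"x":0,"y":0,"z":0,"wx":0,"wy":0,"wz":0}]' 60 50
python3 -c "
from h import *
show()"
```

```text
time_s: 7.6
tool_pos: [0.4017, 0.1575, 0.0526]
eef_rot: [0.711, 0.454, -0.453, 0.289]
wrist_force: [-0.7, -0.6, 0.2]
gripper_width: 0.0942
finger_force: 0.0
time_s: 8.4
tool_pos: [0.4027, 0.1586, 0.0529]
eef_rot: [0.711, 0.454, -0.452, 0.289]
wrist_force: [3.1, 1.5, 2.1]
gripper_width: 0.0681
finger_force: 50.0
t 8.4 q [-1.34  1.17  0.87  1.61 -0.15  1.64 -0.78] 
grip [0.4242 0.2053 0.077 ] x [ 0.178  0.385 -0.906] y [ 0.908 -0.419  0.001] z [-0.38  -0.822 -0.424] F [3.1 1.5 2.1] w 0.0681 ff 50.0
```

```bash
python3 -m creep '[{"x":-18,"y":0,"z":-8,"wx":0,"wy":0,"wz":0},{"x":-45,"y":0,"z":-21,"wx":0,"wy":0,"wz":0},{"x":-75,"y":0,"z":-35,"wx":0,"wy":0,"wz":0},{"x":-105,"y":0,"z":-49,"wx":0,"wy":0,"wz":0},{"x":-135,"y":0,"z":-63,"wx":0,"wy":0,"wz":0},{"x":-160,"y":0,"z":-75,"wx":0,"wy":0,"wz":0},{"x":-160,"y":0,"z":-75,"wx":0,"wy":0,"wz":0}]'
python3 -c "
from h import *
show()
a=[cv2.cvtColor(viewer.read_camera(n),cv2.COLOR_RGB2BGR) for n in('scene','top')]
cv2.imwrite('pics/lift.png',cv2.hconcat([cv2.resize(a[0][150:400,200:450],(400,400)),cv2.resize(a[1][150:400,130:380],(400,400))]))
R=rot([-.38,-.82,-.42],[.907,-.42,0])
print(row([.545,.045,.25],R))
"
```

```text
time_s: 9.1
tool_pos: [0.4031, 0.1586, 0.2329]
eef_rot: [0.712, 0.454, -0.45, 0.289]
wrist_force: [0.6, -0.4, -5.0]
gripper_width: 0.0679
finger_force: 50.0
t 9.1 q [-1.4   0.96  1.    1.59  0.01  1.83 -0.7 ] 
grip [0.4246 0.2052 0.2572] x [ 0.182  0.388 -0.904] y [ 0.907 -0.42   0.002] z [-0.379 -0.82  -0.428] F [ 0.6 -0.4 -5. ] w 0.0679 ff 50.0
(array([-37.2, 177.3,  87.3]), array([ 0. , -0.3,  0. ]))
```

View pics/lift.png

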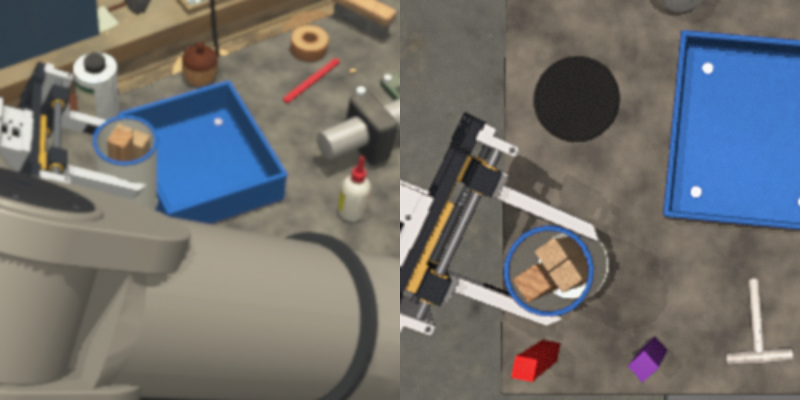

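```bash
python3 -c "
from h import *
R=rot([-.38,-.82,-.42],[.907,-.42,0]);h=np.array([-.42,-.907,0])/np.hypot(.42,.907)
print(row([.483,.067,.25],R))
print(row([.483,.067,.25],Ro.from_rotvec(-h*np.radians(35)).as_matrix()@R))"
```

```text
(array([-39.7, 111.8,  92.8]), array([ 0. , -0.3,  0. ]))
(array([-43.7,  98. ,  90.9]), array([ 14.9,  -0.3, -31.7]))
```

```bash
python3 -m creep '[{"x":-10,"y":28,"z":23,"wx":0,"wy":0,"wz":0},{"x":-20,"y":56,"z":46,"wx":0,"wy":0,"wz":0},{"x":-30,"y":84,"z":70,"wx":0,"wy":0,"wz":0},{"x":-40,"y":112,"z":93,"wx":0,"wy":0,"wz":0},{"x":-44,"y":98,"z":91,"wx":15,"wy":0,"wz":-32},{"x":-44,"y":98,"z":91,"wx":15,"wy":0,"wz":-32},{"x":-44,"y":98,"z":91,"wx":15,"wy":0,"wz":-32},{"x":-44,"y":98,"z":91,"wx":15,"wy":0,"wz":-32}]'
python3 -c "
from h import *
show()
R=rot([-.38,-.82,-.42],[.907,-.42,0]);h=np.array([-.42,-.907,0])/np.hypot(.42,.907)
for a in(60,85,105,115): print(a,row([.483,.067,.22],Ro.from_rotvec(-h*np.radians(a)).as_matrix()@R))"
```

```text
time_s: 10.0
tool_pos: [0.4487, 0.0258, 0.2301]
eef_rot: [0.592, 0.569, -0.567, 0.063]
wrist_force: [0.0, 0.1, -4.1]
gripper_width: 0.0677
finger_force: 50.0
t 10.0 q [-1.01  0.93  0.82  1.55  0.12  1.87 -0.14] 
grip [0.4828 0.0667 0.2499] x [-0.29   0.602 -0.744] y [ 0.746 -0.345 -0.57 ] z [-0.6   -0.72  -0.348] F [ 0.   0.1 -4.1] w 0.0677 ff 50.0
60 (array([20.1,  6.9,  9.1]), array([ 10.7,  -0.2, -22.9]))
85 (array([14.4, -1.3,  6.4]), array([ 21.3,  -0.2, -45.5]))
105 (array([ 7.8, -5.4,  3.4]), array([ 29.7,  -0.2, -63.7]))
115 (array([ 4.2, -6.5,  1.7]), array([ 33.9,  -0.1, -72.7]))
```

```bash
python3 -m creep '[{"x":14,"y":-1,"z":6,"wx":21,"wy":0,"wz":-45},{"x":14,"y":-1,"z":6,"wx":21,"wy":0,"wz":-45},{"x":14,"y":-1,"z":6,"wx":21,"wy":0,"wz":-45},{"x":14,"y":-1,"z":6,"wx":21,"wy":0,"wz":-45},{"x":14,"y":-1,"z":6,"wx":21,"wy":0,"wz":-45},{"x":14,"y":-1,"z":6,"wx":21,"wy":0,"wz":-45},{"x":14,"y":-1,"z":6,"wx":21,"wy":0,"wz":-45}]'
python3 -c "
from h import *
show()
a=[cv2.cvtColor(viewer.read_camera(n),cv2.COLOR_RGB2BGR) for n in('scene','top')]
cv2.imwrite('pics/tip.png',cv2.hconcat([cv2.resize(a[0][120:370,180:430],(400,400)),cv2.resize(a[1][120:370,200:450],(400,400))]))
R=rot([-.38,-.82,-.42],[.907,-.42,0]);h=np.array([-.42,-.907,0])/np.hypot(.42,.907)
for a in(85,105,112,118): print(a,row([.483,.067,.19],Ro.from_rotvec(-h*np.radians(a)).as_matrix()@R))"
```

```text
time_s: 10.7
tool_pos: [0.44, 0.0286, 0.2169]
eef_rot: [-0.339, -0.639, 0.64, 0.259]
wrist_force: [0.2, -2.4, -5.1]
gripper_width: 0.0682
finger_force: 50.0
t 10.7 q [-1.02  1.37  1.14  1.45 -0.01  2.05  0.99] 
grip [0.4834 0.0651 0.2196] x [-0.636  0.765 -0.104] y [ 0.103 -0.049 -0.993] z [-0.765 -0.642 -0.048] F [ 0.2 -2.4 -5.1] w 0.0682 ff 50.0
85 (array([ 3.5, 26.6,  0.7]), array([ 0.1, -0.1, -1.7]))
105 (array([ 2. , 18.5,  0.1]), array([  8.6,  -0.2, -19.8]))
112 (array([ 0.8, 15.8, -0.4]), array([ 11.6,  -0.2, -26.2]))
118 (array([-0.4, 13.7, -1. ]), array([ 14.1,  -0.3, -31.6]))
```

View pics/tip.png

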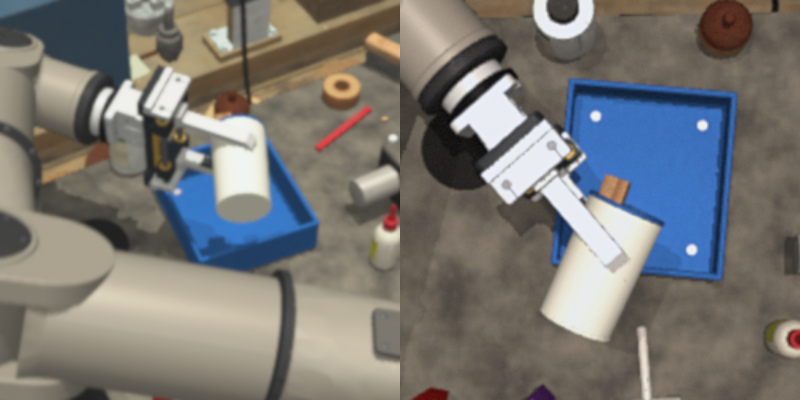

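The pot is tipped about 84° with its mouth over the tray at (633,212) in the right crop. A blank end is still inside the mouth, and everything is clear. I'll tip further, slowly.

```bash
python3 -m creep '[{"x":1,"y":6,"z":0,"wx":2,"wy":0,"wz":-5},{"x":1,"y":12,"z":0,"wx":4,"wy":0,"wz":-10},{"x":2,"y":16,"z":0,"wx":7,"wy":0,"wz":-15},{"x":2,"y":18,"z":0,"wx":9,"wy":0,"wz":-20},{"x":2,"y":17,"z":0,"wx":10,"wy":0,"wz":-23},{"x":1,"y":16,"z":0,"wx":12,"wy":0,"wz":-26},{"x":1,"y":16,"z":0,"wx":12,"wy":0,"wz":-26}]'
cat >> h.py <<'E'
def tipped():
    R=rot([-.38,-.82,-.42],[.907,-.42,0]);s=manip.state();Q=Ro.from_quat(s['eef_rot']).as_matrix()
    a=Q@R.T@[0,0,1]; print('pot axis',a.round(2),'tilt',np.degrees(np.arccos(a[2])).round(1))
E
python3 -c "
from h import *
show();tipped()
T=viewer.read_camera('top')[:,:,::-1];h=cv2.cvtColor(T,cv2.COLOR_BGR2HSV)
for b in blobs(T,cv2.inRange(h,(5,70,60),(20,200,255)),(290,165,412,300),15): print(cv2.minAreaRect(b))
R=rot([-.38,-.82,-.42],[.907,-.42,0]);h=np.array([-.42,-.907,0])/np.hypot(.42,.907)
for a in(112,118,122,126): print(a,row([.483,.067,.19],Ro.from_rotvec(-h*np.radians(a)).as_matrix()@R))"
```

```text
time_s: 11.5
tool_pos: [0.4398, 0.0258, 0.2012]
eef_rot: [0.159, 0.63, -0.629, -0.427]
wrist_force: [-0.0, -0.1, -4.8]
gripper_width: 0.068
finger_force: 50.0
t 11.5 q [-1.08  1.71  1.37  1.44 -0.04  2.05  1.75] 
grip [0.4818 0.0631 0.1924] x [-0.585  0.738  0.337] y [-0.336  0.158 -0.928] z [-0.738 -0.656  0.156] F [-0.  -0.1 -4.8] w 0.068 ff 50.0
pot axis [ 0.84 -0.39 -0.37] tilt 111.8
((350.76806640625, 230.89691162109375), (17.565488815307617, 25.180587768554688), 23.96249008178711)
112 (array([ 1.1,  2.6, -3.9]), array([ 0.3, -0.1, -0.2]))
118 (array([ 1. ,  0.1, -4. ]), array([ 2.8, -0.1, -5.7]))
122 (array([ 0.8, -1.5, -4.1]), array([ 4.5, -0.1, -9.3]))
126 (array([ 0.4, -3.1, -4.2]), array([  6.2,  -0.1, -12.9]))
```

```bash
python3 -m creep '[{"x":0,"y":0,"z":0,"wx":0,"wy":0,"wz":-3},{"x":0,"y":0,"z":0,"wx":0,"wy":0,"wz":-6},{"x":0,"y":0,"z":0,"wx":0,"wy":0,"wz":-9},{"x":0,"y":0,"z":0,"wx":0,"wy":0,"wz":-12},{"x":0,"y":0,"z":0,"wx":0,"wy":0,"wz":-12},{"x":0,"y":0,"z":0,"wx":0,"wy":0,"wz":-12},{"x":0,"y":0,"z":0,"wx":0,"wy":0,"wz":-12}]'
python3 -c "
from h import *
show();tipped()
a=[cv2.cvtColor(viewer.read_camera(n),cv2.COLOR_RGB2BGR) for n in('scene','top')]
cv2.imwrite('pics/tip2.png',cv2.hconcat([cv2.resize(a[0][120:370,180:430],(400,400)),cv2.resize(a[1][120:370,200:450],(400,400))]))"
```

```text
time_s: 12.25
tool_pos: [0.44, 0.0261, 0.2024]
eef_rot: [0.093, 0.643, -0.581, -0.489]
wrist_force: [0.2, -0.0, -3.0]
gripper_width: 0.068
finger_force: 50.0
t 12.25 q [-1.08  1.69  1.36  1.44 -0.04  2.05  1.95] 
grip [0.482  0.0635 0.1936] x [-0.504  0.689  0.521] y [-0.449  0.307 -0.839] z [-0.738 -0.657  0.154] F [ 0.2 -0.  -3. ] w 0.068 ff 50.0
pot axis [ 0.77 -0.35 -0.54] tilt 122.5
```

View pics/tip2.png

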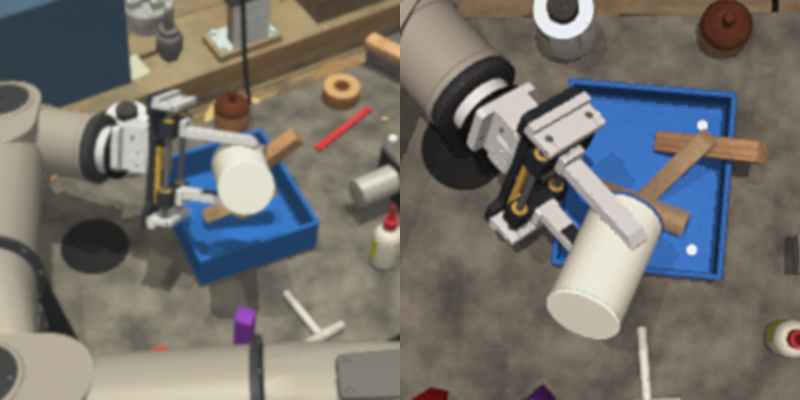

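All three blanks are in the tray: the dark one at (710,147) leans on the right wall, and the two pale ones are at (680,165) and (650,210). The pot is empty, so I'll rise and turn it back upright.

```bash
python3 -m creep '[{"x":16,"y":-25,"z":5,"wx":0,"wy":0,"wz":0},{"x":36,"y":-59,"z":11,"wx":0,"wy":0,"wz":0},{"x":52,"y":-84,"z":15,"wx":0,"wy":0,"wz":0},{"x":52,"y":-84,"z":15,"wx":0,"wy":0,"wz":0}]'
python3 -c "
from h import *
show();tipped()
R=rot([-.38,-.82,-.42],[.907,-.42,0]);h=np.array([-.42,-.907,0])/np.hypot(.42,.907)
for a in(85,55): print(a,row([.483,.067,.28],Ro.from_rotvec(-h*np.radians(a)).as_matrix()@R))"
```

```text
time_s: 12.75
tool_pos: [0.4407, 0.0262, 0.3044]
eef_rot: [0.092, 0.644, -0.581, -0.489]
wrist_force: [-0.0, 0.6, -3.5]
gripper_width: 0.0682
finger_force: 50.0
t 12.75 q [-1.08  1.54  1.37  1.48  0.13  2.05  1.99] 
grip [0.4826 0.0636 0.2958] x [-0.504  0.687  0.523] y [-0.449  0.309 -0.839] z [-0.738 -0.658  0.153] F [-0.   0.6 -3.5] w 0.0682 ff 50.0
pot axis [ 0.77 -0.35 -0.54] tilt 122.6
85 (array([-10.6,  23.9,  -6. ]), array([-11.1,  -1.2,  36.3]))
55 (array([-19.9,  31.4,  -9.4]), array([-24. ,  -2.6,  63.3]))
```

```bash
python3 -m creep '[{"x":-20,"y":31,"z":-9,"wx":-24,"wy":-2,"wz":63},{"x":-20,"y":31,"z":-9,"wx":-24,"wy":-2,"wz":63},{"x":-20,"y":31,"z":-9,"wx":-24,"wy":-2,"wz":63},{"x":-20,"y":31,"z":-9,"wx":-24,"wy":-2,"wz":63},{"x":-20,"y":31,"z":-9,"wx":-24,"wy":-2,"wz":63},{"x":-20,"y":31,"z":-9,"wx":-24,"wy":-2,"wz":63},{"x":-20,"y":31,"z":-9,"wx":-24,"wy":-2,"wz":63},{"x":-20,"y":31,"z":-9,"wx":-24,"wy":-2,"wz":63}]'
python3 -c "
from h import *
show();tipped()
R=rot([-.38,-.82,-.42],[.907,-.42,0])
print(row([.54,.17,.26],R))"
```

```text
time_s: 13.55
tool_pos: [0.4435, 0.0279, 0.2639]
eef_rot: [-0.5, -0.609, 0.611, 0.075]
wrist_force: [-0.1, 0.4, -2.4]
gripper_width: 0.0679
finger_force: 50.0
t 13.55 q [-1.11  1.34  1.37  1.49 -0.1   1.97  0.7 ] 
grip [0.4834 0.0659 0.2776] x [-0.489  0.7   -0.52 ] y [ 0.517 -0.248 -0.819] z [-0.703 -0.669 -0.241] F [-0.1  0.4 -2.4] w 0.0679 ff 50.0
pot axis [ 0.74 -0.35  0.57] tilt 55.0
(array([  44.7,   37.9, -109.7]), array([-23.8,  -0.3,  49.6]))
```

```bash
python3 -m creep '[{"x":45,"y":38,"z":-110,"wx":-24,"wy":0,"wz":49.6},{"x":45,"y":38,"z":-110,"wx":-24,"wy":0,"wz":49.6},{"x":45,"y":38,"z":-110,"wx":-24,"wy":0,"wz":49.6},{"x":45,"y":38,"z":-110,"wx":-24,"wy":0,"wz":49.6},{"x":45,"y":38,"z":-110,"wx":-24,"wy":0,"wz":49.6},{"x":45,"y":38,"z":-110,"wx":-24,"wy":0,"wz":49.6},{"x":45,"y":38,"z":-110,"wx":-24,"wy":0,"wz":49.6},{"x":45,"y":38,"z":-110,"wx":-24,"wy":0,"wz":49.6}]'
python3 -c "
from h import *
show();tipped()
R=rot([-.38,-.82,-.42],[.907,-.42,0])
print(row([.603,.232,.16],R))"
```

```text
time_s: 14.35
tool_pos: [0.5174, 0.1258, 0.2356]
eef_rot: [0.711, 0.457, -0.451, 0.288]
wrist_force: [0.0, -0.2, -3.4]
gripper_width: 0.0681
finger_force: 50.0
t 14.35 q [-1.28  1.25  1.33  1.4  -0.15  1.83 -0.32] 
grip [0.5388 0.1725 0.2599] x [ 0.176  0.389 -0.904] y [ 0.909 -0.416 -0.002] z [-0.377 -0.822 -0.427] F [ 0.  -0.2 -3.4] w 0.0681 ff 50.0
pot axis [-0.   -0.01  1.  ] tilt 0.4
(array([124.4,  33.7, -30.4]), array([ 0.2, -0.4,  0.2]))
```

```bash
python3 -m creep '[{"x":31,"y":8,"z":-8,"wx":0,"wy":0,"wz":0},{"x":62,"y":17,"z":-15,"wx":0,"wy":0,"wz":0},{"x":93,"y":25,"z":-23,"wx":0,"wy":0,"wz":0},{"x":124,"y":34,"z":-30,"wx":0,"wy":0,"wz":0},{"x":124,"y":34,"z":-30,"wx":0,"wy":0,"wz":0},{"x":124,"y":34,"z":-30,"wx":0,"wy":0,"wz":0}]'
python3 -c "
from h import *
show();tipped()
T=viewer.read_camera('top')[:,:,::-1].copy();S=viewer.read_camera('scene')[:,:,::-1].copy()
h=cv2.cvtColor(T,cv2.COLOR_BGR2HSV);b=blobs(T,cv2.inRange(h,(100,110,60),(125,255,255)),(180,160,290,262),10);e=cv2.fitEllipse(cv2.convexHull(np.vstack([c for c in b])));print(e,cast('top',*e[0],.198))
cv2.imwrite('pics/mat.png',cv2.hconcat([cv2.resize(S[120:370,180:430],(400,400)),cv2.resize(T[120:370,190:440],(400,400))]))
R=rot([-.38,-.82,-.42],[.907,-.42,0])
print(row([.603,.232,.1],R),row([.603,.232,.0815],R))"
```

```text
time_s: 14.95
tool_pos: [0.582, 0.1816, 0.1362]
eef_rot: [0.71, 0.457, -0.453, 0.286]
wrist_force: [0.5, 0.0, -2.8]
gripper_width: 0.0682
finger_force: 50.0
t 14.95 q [-1.15  1.4   1.24  1.14 -0.27  1.92 -0.43] 
grip [0.6037 0.2281 0.1604] x [ 0.172  0.39  -0.905] y [ 0.908 -0.42  -0.008] z [-0.383 -0.82  -0.426] F [ 0.5  0.  -2.8] w 0.0682 ff 50.0
pot axis [ 0.01 -0.01  1.  ] tilt 0.6
((220.33248901367188, 193.4651336669922), (48.12726593017578, 48.722068786621094), 99.55652618408203) [0.60342677 0.22974879 0.198     ]
(array([56.8, -1.4, 23.8]), array([-0.1, -0.4,  0.4])) (array([73.5, -1.3, 31.7]), array([-0.1, -0.4,  0.4]))
```

View pics/mat.png

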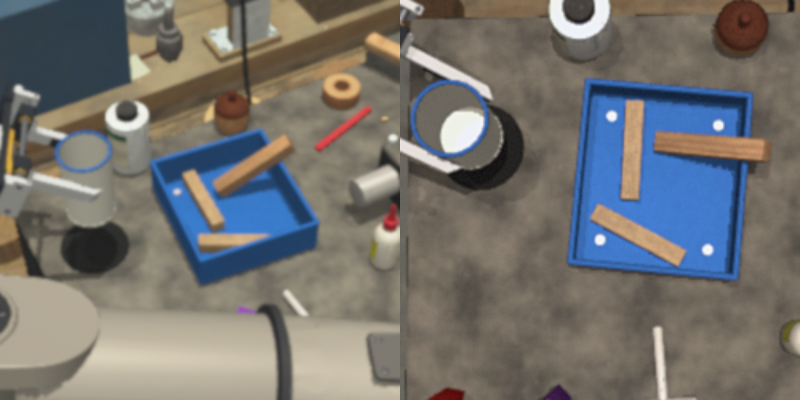

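Pictures: the rim (450,118 right crop) is over the mat side with the pot empty; its cast position (0.603, 0.230) matches the mat. The three blanks lie in the tray, with the dark one leaning on the right wall and its middle well inside. I'll lower gently.

```bash
python3 -m creep '[{"x":15,"y":0,"z":6,"wx":0,"wy":0,"wz":0},{"x":32,"y":-1,"z":14,"wx":0,"wy":0,"wz":0},{"x":48,"y":-1,"z":21,"wx":0,"wy":0,"wz":0},{"x":58,"y":-1,"z":25,"wx":0,"wy":0,"wz":0},{"x":65,"y":-1,"z":28,"wx":0,"wy":0,"wz":0},{"x":68,"y":-1,"z":29,"wx":0,"wy":0,"wz":0},{"x":68,"y":-1,"z":29,"wx":0,"wy":0,"wz":0}]'
python3 -c "
from h import *
show();tipped()
R=rot([-.38,-.82,-.42],[.907,-.42,0])
print(row([.603,.231,.0815],R))"
```

```text
time_s: 15.75
tool_pos: [0.5819, 0.186, 0.0628]
eef_rot: [0.711, 0.457, -0.452, 0.287]
wrist_force: [0.9, 0.9, -1.4]
gripper_width: 0.0681
finger_force: 50.0
t 15.75 q [-1.15  1.47  1.2   1.13 -0.34  1.88 -0.49] 
grip [0.6035 0.2326 0.0871] x [ 0.174  0.39  -0.904] y [ 0.908 -0.418 -0.006] z [-0.38  -0.82  -0.427] F [ 0.9  0.9 -1.4] w 0.0681 ff 50.0
pot axis [ 0.   -0.01  1.  ] tilt 0.5
(array([3.9, 0.2, 3.9]), array([-0. , -0.4,  0.4]))
```

```bash
python3 -m creep '[{"x":1.4,"y":0,"z":0.6,"wx":0,"wy":0,"wz":0},{"x":2.7,"y":0,"z":1.3,"wx":0,"wy":0,"wz":0},{"x":3.6,"y":0,"z":1.7,"wx":0,"wy":0,"wz":0},{"x":3.6,"y":0,"z":1.7,"wx":0,"wy":0,"wz":0}]'; python3 -m creep '[{"x":0.5,"y":0,"z":0.2,"wx":0,"wy":0,"wz":0},{"x":0.9,"y":0,"z":0.4,"wx":0,"wy":0,"wz":0},{"x":0.9,"y":0,"z":0.4,"wx":0,"wy":0,"wz":0}]';python3 -c "
from h import *
show();tipped()"
```

```text
time_s: 16.15
tool_pos: [0.5818, 0.1861, 0.059]
eef_rot: [0.711, 0.457, -0.452, 0.286]
wrist_force: [0.3, -0.2, -2.3]
gripper_width: 0.0681
finger_force: 50.0
time_s: 16.45
tool_pos: [0.5818, 0.1861, 0.0579]
eef_rot: [0.711, 0.457, -0.452, 0.286]
wrist_force: [0.2, 0.2, -2.6]
gripper_width: 0.0682
finger_force: 50.0
t 16.45 q [-1.15  1.47  1.2   1.13 -0.34  1.88 -0.49] 
grip [0.6034 0.2327 0.0822] x [ 0.174  0.391 -0.904] y [ 0.908 -0.418 -0.006] z [-0.38  -0.82  -0.428] F [ 0.2  0.2 -2.6] w 0.0682 ff 50.0
pot axis [ 0.   -0.01  1.  ] tilt 0.5
```

```bash
for i in 1 2; do python3 -m creep '[{"x":0.4,"y":0,"z":0.2,"wx":0,"wy":0,"wz":0},{"x":0.7,"y":0,"z":0.3,"wx":0,"wy":0,"wz":0},{"x":0.7,"y":0,"z":0.3,"wx":0,"wy":0,"wz":0}]' | grep -E 'tool_pos|wrist'; done
```

```text
tool_pos: [0.5818, 0.1861, 0.0571]
wrist_force: [-0.4, -0.9, -2.6]
tool_pos: [0.5819, 0.1862, 0.0568]
wrist_force: [-0.5, 0.8, 1.8]
```

```bash
python3 -m creep '[{"x":0,"y":0,"z":0,"wx":0,"wy":0,"wz":0},{"x":0,"y":0,"z":0,"wx":0,"wy":0,"wz":0},{"x":0,"y":0,"z":0,"wx":0,"wy":0,"wz":0},{"x":0,"y":0,"z":0,"wx":0,"wy":0,"wz":0},{"x":0,"y":0,"z":0,"wx":0,"wy":0,"wz":0},{"x":0,"y":0,"z":0,"wx":0,"wy":0,"wz":0}]' 94 && python3 -m creep '[{"x":0,"y":0,"z":-15,"wx":0,"wy":0,"wz":0},{"x":0,"y":0,"z":-40,"wx":0,"wy":0,"wz":0},{"x":0,"y":0,"z":-70,"wx":0,"wy":0,"wz":0},{"x":0,"y":0,"z":-100,"wx":0,"wy":0,"wz":0},{"x":0,"y":0,"z":-130,"wx":0,"wy":0,"wz":0},{"x":0,"y":0,"z":-150,"wx":0,"wy":0,"wz":0},{"x":0,"y":0,"z":-150,"wx":0,"wy":0,"wz":0}]'
python3 -c "
from h import *
show()
T=viewer.read_camera('top')[:,:,::-1].copy();S=viewer.read_camera('scene')[:,:,::-1].copy()
h=cv2.cvtColor(T,cv2.COLOR_BGR2HSV);b=blobs(T,cv2.inRange(h,(100,110,60),(125,255,255)),(180,160,280,262),10);e=cv2.fitEllipse(cv2.convexHull(np.vstack([c for c in b])));print(e,cast('top',*e[0],.119))
cv2.imwrite('pics/end.png',cv2.hconcat([cv2.resize(S[120:370,180:430],(400,400)),cv2.resize(T[120:370,190:440],(400,400))]))
tx=np.array([.198,-.02])/np.hypot(.198,.02)
m=cv2.inRange(h,(4,60,60),(22,220,255))
for b in blobs(T,m,(295,165,425,300),60):
    r=cv2.minAreaRect(b)
    for z in(.02,.06):
        p=cast('top',*r[0],z)[:2]-[.5605,.031]; print(z,'tray x,y',(p@tx).round(3),(p@[-tx[1],tx[0]]).round(3))
"
```

```text
time_s: 17.65
tool_pos: [0.5818, 0.1861, 0.0564]
eef_rot: [0.711, 0.457, -0.452, 0.286]
wrist_force: [-0.0, 0.5, 0.1]
gripper_width: 0.0941
finger_force: 0.0
time_s: 18.35
tool_pos: [0.6409, 0.3363, 0.1428]
eef_rot: [0.729, 0.494, -0.36, 0.308]
wrist_force: [2.8, -2.5, 2.2]
gripper_width: 0.094
finger_force: 0.0
t 18.35 q [-1.05  1.29  0.88  0.73 -0.11  2.05 -0.77] 
grip [0.6534 0.382  0.1741] x [ 0.252  0.498 -0.83 ] y [ 0.942 -0.322  0.093] z [-0.221 -0.805 -0.55 ] F [ 2.8 -2.5  2.2] w 0.094 ff 0.0
((227.199462890625, 202.20054626464844), (43.438533782958984, 45.63527297973633), 42.602535247802734) [0.60251078 0.23426835 0.119     ]
0.02 tray x,y 0.045 -0.056
0.06 tray x,y 0.04 -0.053
0.02 tray x,y -0.061 0.019
0.06 tray x,y -0.063 0.019
0.02 tray x,y 0.032 0.033
0.06 tray x,y 0.026 0.033
```

View pics/end.png

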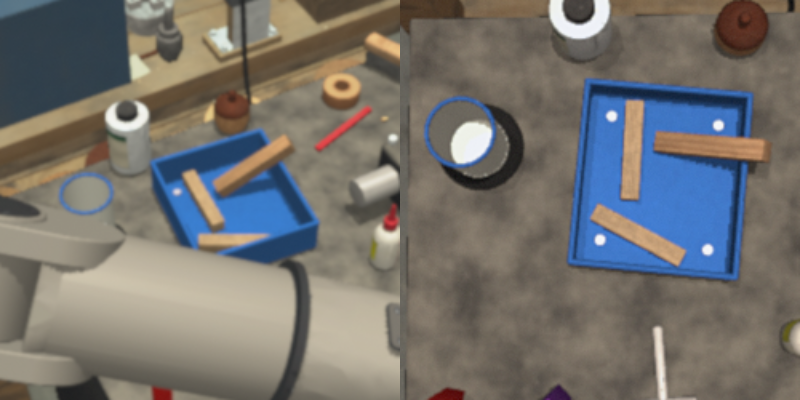

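The pot stands upright on the mat, with its rim at (460,132) and about 2 mm off centre. The blanks are at rest inside the tray. I'll settle a moment, check the wrist force, and hand in.

```bash
python3 -m creep '[{"x":0,"y":0,"z":0,"wx":0,"wy":0,"wz":0},{"x":0,"y":0,"z":0,"wx":0,"wy":0,"wz":0},{"x":0,"y":0,"z":0,"wx":0,"wy":0,"wz":0},{"x":0,"y":0,"z":0,"wx":0,"wy":0,"wz":0},{"x":0,"y":0,"z":0,"wx":0,"wy":0,"wz":0},{"x":0,"y":0,"z":0,"wx":0,"wy":0,"wz":0}]'
python3 -c "
from h import *
s=manip.state()
print(s['wrist_force'],s['qvel'].round(3))
if np.linalg.norm(s['wrist_force'])<2.5: print(manip.close_job())"
```

```text
time_s: 19.05
tool_pos: [0.6395, 0.3332, 0.1399]
eef_rot: [0.727, 0.495, -0.365, 0.306]
wrist_force: [-0.1, 0.6, 0.4]
gripper_width: 0.0942
finger_force: 0.0
[-0.08040651  0.60310648  0.39624194] [ 0.001 -0.005 -0.002 -0.001  0.002  0.002  0.001]
the job is handed in; nothing more can be done
None
```

Job handed in at about 19 s: the last pictures show all three blanks in the tray (the dark one leans on the right wall, its middle about 30 mm inside the limit) and the empty pot upright about 2 mm off the mat's centre; the verdict was not returned, and the real finger tips sat about 38 mm behind the reported TCP, so I worked from the pictures.

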